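# Jack up the heater's front edge and hold it

### The arm

A 7-joint arm with a two-finger parallel gripper is mounted at the origin on a cart in front of the work surface, level with it; the furniture and walls round the work are solid. World frame = base frame: x ahead of the robot, y to its left, z up, the work surface at z = 0. Lengths are in m, angles in rad, forces in N, time in s.
With the tool pointing down it reaches from about 0.4 to 0.85 m from the base axis. Payload 10.4 kg.
Tool frame: the origin (TCP) lies at the very end of the fingers, on their centre line; the grasp point (between the pads) lies 19 mm behind it; z points along the fingers, y is the line along which they close (so a half turn about z gives the same grasp; the last joint's range is limited). The gripper opens to 87 mm and grips with 3 to 60 N. Pads are 19 mm wide; open, the fingers measure 117 mm over their backs; the gripper's body (75 mm by 190 mm) begins 51 mm behind the grasp point.
Start: joints at [1.202, 0.332, -0.065, 1.46, 0.022, 1.35, -0.088], TCP at [0.212, -0.588, 0.223] pointing down, gripper open.
Joint ranges: [-2.6, 2.6], [-0.5, 2.12], [-1.47, 1.34], [0.16, 2.42], [-1.27, 4.41], [0.06, 2.06], [-2.6, 2.6]. Speed limits (rad/s): [2.22, 2.22, 2.79, 2.79, 3.14, 3.14, 3.14].

### API

Orientations are given as a unit quaternion [x, y, z, w].
In Python, from bench import * gives the robot as it stands.
- The arm moves only by the tool step_arm, never from a script. Its arguments are lists of equal length, an entry for each row: "delta_pos": the shift along the world's x, y, z in units of 25 mm (1.0 is 25 mm), a list of three; "turn": the turn about the world's z in units of 0.12 rad (1.0 is 0.12 rad). In form: {"delta_pos": [[tx, ty, tz], ...], "turn": [turn, ...]}. A call has 1 to 12 rows; each row shifts and turns the commanded pose from where the row before left it; what a row does not reach is not made up. A row lasts 1/10 s, in which the tool goes at most 50 mm and 8.59 degrees, less where a joint would pass 70% of its speed; a pose out of reach is approached as far as the arm can. A call with a number of a shift or a turn outside -1 to 1 is refused whole. A call with a gripper value outside its range is refused whole. "grip" is the closure, from 0 (fully open) to 1 (shut), set as the call begins (left out, the last holds). The fingers move at their own pace and stop on an object; "newtons" is the grip in N (left out, the last holds). Time passes only in rows, so rows that do not move let the fingers close. It gives the time, the measured TCP pose, the force, the opening and the grip force at its end, in the units of the state.
- read_state(): the state, without advancing time (a new reading comes with each control period).
- camera(name): name is "side" or "top"; returns a dict with "image" (400x640x3 uint8, red, green, blue), "z_map" (400x640 float32, m along the optical axis (not along the pixel's ray), 0 where there is no reading), "mtx" (3x3 intrinsics, pixels), "view" (4x4, takes a point from world to camera coordinates). Camera axes: x right, y up, looking along -z (the intrinsics and any distortion apply to the point x, -y, -z); pixel columns grow to the right and rows downward; lengths in m; the calibration is good to about 2 mm. A picture is of the moment at which its call begins.
- close_job(): hands the job in; it is judged then, once.
The state is a dict: "time": time; "joint_positions": joint angles; "joint_vel": joint speeds; "joint_torque": joint torques, N m; "ee_pos": TCP position; "eef_rot": TCP orientation; "ft_force": force on the tool from outside, world axes, zero at the start; "torque": the same for the moment, N m; "width": finger opening in m; "grip_force": force on a finger pad.
Only numpy, scipy, OpenCV 4.12 (cv2) and the standard library are available. Lean on these libraries where they do the work, as an engineer would, in place of code of your own. Each camera call takes 0.05 s, during which the arm holds its last target. There are 200 camera calls.

### The job

Turn the red jack's blue valve bar back to half open (45 degrees, yellow end at the white dot), then stand the jack on the worktop with its saddle centred under the heater's lift pad (below the target on the yellow lip), handle up. Pump the handle fully down once to lift the heater's front and let it come all the way up again, so that the heater sits down; then pump it fully down a second time and finish there, still holding the handle down so that a colleague can change the front feet. Lift the heater with the jack only, and leave the bottle, beaker and vial where they stand.

Things in the scene. Friction and masses are not known exactly. Their poses are not given: they have to be found in the camera images.
- jack: Red bench jack, loose, about 0.8 kg. Base plate 275 x 70 x 8 mm. Origin on the underside below the saddle's centre; x axis along the jack from handle end to saddle end, y left, z up. Plate spans x = -245 to +30 mm. Ram (radius 18 mm) at x = 0, pump block at x = -85, handle pivot at x = -125, z = 50 mm between two upright plates (x = -139 to -117, y = +-27 mm at most, 58 mm high).
- jack_grip (a point): Point inside the jack's grey pump block, on its centre line 42 mm above the jack's underside; axes as the jack's. The block is 40 x 40 mm (centre at x = -85 mm of the jack), its top 56 mm above the jack's underside; grip it across y to move the jack. The valve on top of it reaches to 82 mm.
- jack_valve (a joint): Valve opening in rad, about the vertical: 0 = closed (bar across the jack, yellow end to the jack's +y), 1.571 = fully open (bar along the jack, yellow end to the handle), growing counter-clockwise seen from above. Starts near fully open; half open, 0.785, has the yellow end at the white dot. Light friction (0.03 N m); stays where it is left.
- valve_bar (a point): Centre of the blue valve bar, on its turning axis, 71 mm above the jack's underside. The bar is 28 mm long, 9 mm thick and 22 mm high; its bottom is 4 mm above the block's top. This point's y axis points along the bar to the yellow end.
- saddle_top (a point): Centre of the flat top of the jack's saddle, a steel disc of 28 mm diameter; 48 mm above the jack's underside when the handle is up, 78 mm when it is fully down.
- jack_handle (a joint): Pump handle, rad: 0 = up (a spring returns it when let go), 0.6 = fully down at its stop. The saddle rises 50 mm per rad (30 mm in all) and sinks as the handle rises; nothing keeps it up unless the handle is held. Holding it down under the heater takes about 6 to 10 N at the cross bar.
- handle_bar (a point): Centre of the handle's black cross bar: round, 16 mm diameter, along the jack's y, between two side arms 59 mm apart (clear); press it from above or grip it between the arms. It moves on a 90 mm arc about the pivot (jack x = -125, z = 50 mm): from 30 degrees above level (x = -203, z = 95) at handle 0 to 4.4 degrees below (x = -215, z = 43 mm) at 0.6.
- lift_pad (a point): Centre of the underside of the lift pad, a black disc of 32 mm diameter under the heater's yellow lip; 55 mm above the worktop (7 mm above the lowered saddle), about 79 mm when fully jacked up. x axis points into the heater, y left. The lip is 64 mm wide, its front edge 20 mm before the pad's centre, its top 66 mm high with a black ring target over the pad's centre.
- heater: White block heater, about 2 kg; tilts on a fixed rear axis (x = 195, z = 55 mm), 10 N at the pad; sinks when not held. Origin on the worktop below the pad's centre, x into the heater. The housing begins at x = 25 mm: 170 mm deep, 200 wide, underside 20 mm up, metal block on top to 125 mm. Front feet (radius 11 mm) at x = 50, y = +-80 mm: the jack's plate passes between them.
- media_bottle: Bystander: clear screw-cap bottle with blue cap, 56 mm diameter, 107 mm high; origin at the centre of its underside.
- beaker: Bystander: small clear beaker, 48 mm diameter, 57 mm high; origin at the centre of its underside.
- vial: Bystander: small vial with green cap, 21 mm diameter, 47 mm high; origin at the centre of its underside.

How it is judged:
By the outcome, as a careful person would: the job done as asked, in the order asked, and still so for the second after the job is handed in, while the arm keeps its last pose, push and grip.
It also fails if it takes over 72 s, if anything falls off the work surface, if the arm or the gripper's body presses on something with over 40 N, if the wrist force passes 120 N, or if a joint passes its speed limit or range.

## Working session

There is one attempt and no reset: what is moved stays moved. The work goes in short steps, Python scripts to look and compute and a tool call to move; the robot and the scene stay as the last step left them, time stands still between calls to the robot, and variables do not carry over. Pictures are saved under pics/ and viewed, at most 10 in all, crops included, and the job is handed in when it is done.

Besides the shell and the picture viewer there is one more tool, called after ">>>" by a JSON object that holds its "fn" and its "kwargs", one argument or row to a line. step_arm: Moves the arm, as the interface text tells. Shifts and turns lie within -1 to 1; 1 stands for 25 mm of shift or 0.12 rad of turn. Its arguments: {"type":"object","properties":{"delta_pos":{"type":"array"},"turn":{"type":"array"},"grip":{"type":"number"},"newtons":{"type":"number"}},"required":["delta_pos","turn"]}

```bash
mkdir -p pics; ls
cat > h.py <<'E'
from bench import *
import numpy as np, cv2
def snap(n,f):
    c=camera(n); cv2.imwrite('pics/'+f,cv2.cvtColor(c['image'],cv2.COLOR_RGB2BGR)); return c
def cloud(c):
    K=np.array(c['mtx']);V=np.linalg.inv(np.array(c['view']));d=c['z_map']
    v,u=np.mgrid[0:400,0:640]
    P=np.stack([(u-K[0,2])/K[0,0]*d,-(v-K[1,2])/K[1,1]*d,-d,np.ones_like(d)],-1)
    return (P@V.T)[...,:3]
def ray(c,u,v,z):
    K=np.array(c['mtx']);V=np.linalg.inv(np.array(c['view']))
    r=V[:3,:3]@np.array([(u-K[0,2])/K[0,0],-(v-K[1,2])/K[1,1],-1]);o=V[:3,3]
    return o+r*(z-o[2])/r[2]
E
python3 - <<'E'
from h import *
for n in('side','top'):
    c=snap(n,n+'0.png');V=np.linalg.inv(np.array(c['view']));print(n,V[:3,3],-V[:3,2],c['mtx'])
print(read_state())
E
```

```text
pics
side [0.15524069 0.92478179 0.82118475] [ 0.3050363  -0.76761502 -0.5636666 ] [[436.1040308    0.         312.32809125]
 [  0.         436.1040308  197.17651037]
 [  0.           0.           1.        ]]
top [ 0.33142544 -0.06964252  1.41679842] [ 0.15179716  0.00969337 -0.98836413] [[458.33177301   0.         326.80716638]
 [  0.         458.33177301 205.08933086]
 [  0.           0.           1.        ]]
{'time': 0.1, 'joint_positions': array([ 1.20240086,  0.33277941, -0.06467045,  1.46083805,  0.02161622,
        1.34989034, -0.0884695 ]), 'joint_vel': array([-1.58515256e-03, -6.18687103e-04, -7.69183249e-05, -1.70061919e-03,
       -1.17986328e-03,  2.67251273e-03, -6.48744107e-04]), 'joint_torque': array([ 2.38335619e-03, -6.24542928e+01,  2.52175267e-02, -3.90713882e+01,
       -6.13908959e-02,  3.65878455e-02,  6.55817485e-05]), 'ee_pos': array([ 0.21170324, -0.58769921,  0.22186091]), 'eef_rot': array([ 9.85088057e-01,  1.72049844e-01, -1.44125008e-04, -5.92498541e-04]), 'ft_force': array([-0.31205817,  0.18565817, -0.38481026]), 'torque': array([0.01407557, 0.01431698, 0.02969999]), 'grip_force': 0.0, 'width': 0.08713675673192688}
```

View pics/top0.png

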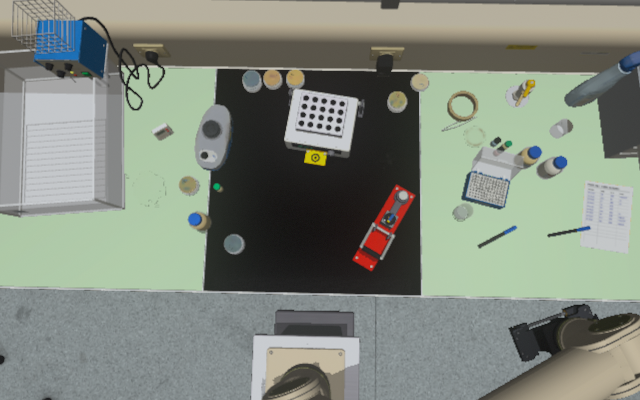

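View pics/side0.png

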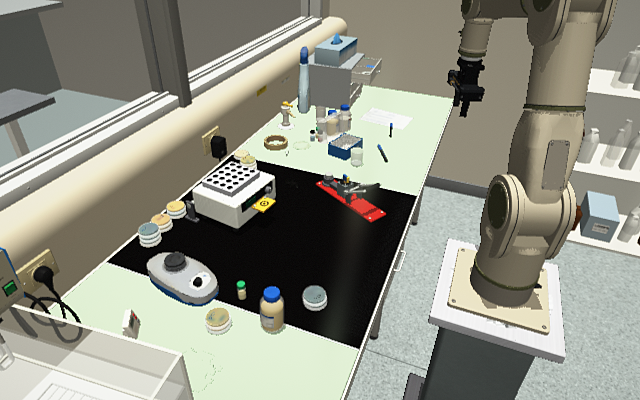

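The top view shows the jack at about (385,226) with its saddle at (403,196). The lip target is at (316,158), the bottle at (198,221), the vial at (217,187), and a dish or beaker at (234,244). Next I'll zoom in and measure.

Run:
```python
from h import *
c=camera('top');im=cv2.cvtColor(c['image'],cv2.COLOR_RGB2BGR);P=cloud(c)
a=cv2.resize(im[175:280,340:430],None,fx=5,fy=5,interpolation=cv2.INTER_CUBIC)
b=cv2.resize(im[85:180,270:340],None,fx=5,fy=5,interpolation=cv2.INTER_CUBIC)
o=np.zeros((530,800,3),np.uint8);o[:525,:450]=a;o[:475,450:800]=b;cv2.imwrite('pics/z1.png',o)
hsv=cv2.cvtColor(im,cv2.COLOR_BGR2HSV)
R=cv2.inRange(hsv,(0,150,80),(8,255,255))|cv2.inRange(hsv,(172,150,80),(180,255,255))
R[:170]=0;R[:,:340]=0;R[:,430:]=0
Y=cv2.inRange(hsv,(22,150,120),(34,255,255));Y[:145]=0;Y[172:]=0;Y[:,:300]=0;Y[:,335:]=0
for n,m in(('red',R),('yel',Y)):
    v,u=np.nonzero(m);r=cv2.minAreaRect(np.stack([u,v],1).astype(np.float32));bx=cv2.boxPoints(r)
    h=.008 if n=='red' else .066
    W=np.array([ray(c,x+0,y+0,h)[:2] for x,y in bx]);print(n,len(u),r,'\n',W.round(4),W.mean(0).round(4),'depth z',np.median(P[v,u,2]))
# target: dark pixels inside lip
for (x,y) in((316,158),(403,196)): print(P[y-2:y+3,x-2:x+3,2].round(3).tolist())
```

```text
red 1255 ((383.5443115234375, 227.2563934326172), (23.453641891479492, 88.65077209472656), 29.981639862060547) 
 [[ 0.3804 -0.134 ]
 [ 0.6222 -0.2694]
 [ 0.5862 -0.3326]
 [ 0.3463 -0.1963]] [ 0.4838 -0.2331] depth z 0.00782261709817722
yel 261 ((315.148681640625, 157.10812377929688), (21.371868133544922, 13.97391414642334), 9.462321281433105) 
 [[ 0.6686  0.0171]
 [ 0.7117  0.0114]
 [ 0.702  -0.053 ]
 [ 0.659  -0.0469]] [ 0.6853 -0.0179] depth z 0.06576944919701888
[[0.067, 0.065, 0.069, 0.068, 0.071], [0.072, 0.065, 0.068, 0.065, 0.067], [0.067, 0.068, 0.064, 0.068, 0.069], [0.064, 0.069, 0.066, 0.065, 0.063], [0.067, 0.061, 0.075, 0.067, 0.059]]
[[0.048, 0.053, 0.042, 0.051, 0.052], [0.046, 0.048, 0.051, 0.047, 0.053], [0.045, 0.046, 0.047, 0.053, 0.048], [0.045, 0.048, 0.046, 0.051, 0.049], [0.048, 0.045, 0.048, 0.048, 0.047]]
```

View pics/z1.png

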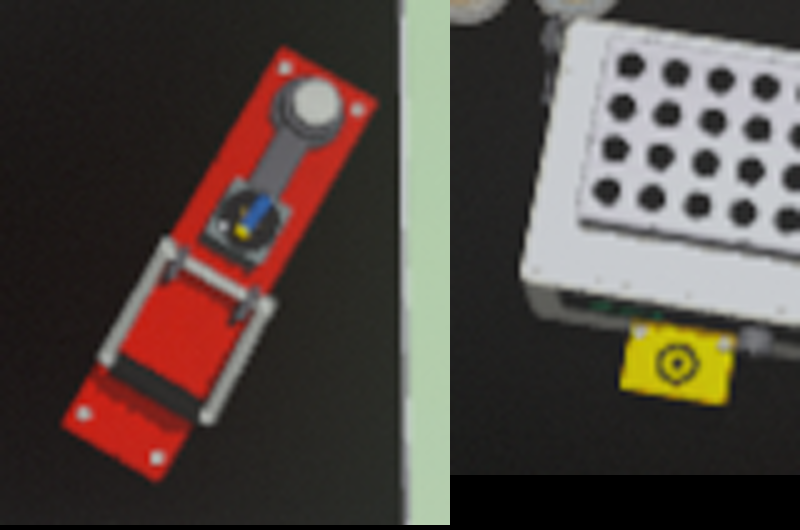

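The zoom shows the bar with its yellow end at crop (243,232), nearly towards the handle, and the white dot at (222,226). The ring target is at (677,364). I'll refine the key points.

Run:
```python
from h import *
c=camera('top');im=cv2.cvtColor(c['image'],cv2.COLOR_RGB2BGR);hsv=cv2.cvtColor(im,cv2.COLOR_BGR2HSV)
def m(lo,hi,x0,x1,y0,y1):
    k=cv2.inRange(hsv,lo,hi);z=k*0;z[y0:y1,x0:x1]=k[y0:y1,x0:x1];v,u=np.nonzero(z);return u.mean(),v.mean(),len(u)
b=m((100,90,60),(125,255,255),380,402,205,228);y=m((20,90,90),(35,255,255),380,402,205,228);t=m((0,0,0),(180,255,110),308,324,151,165)
print(b,y,t)
B=ray(c,*b[:2],.082);Y=ray(c,*y[:2],.082);print(B,Y,np.degrees(np.arctan2(*(Y-B)[1::-1])))
print('bar by block pix',ray(c,390.7,217.8,.082))
print('target',ray(c,*t[:2],.066),ray(c,315,157.4,.066))
s=m((0,0,150),(180,60,255),395,412,188,204);print('saddle',s,ray(c,*s[:2],.048))
```

```text
(np.float64(391.25), np.float64(216.625), 24) (np.float64(388.0), np.float64(220.5), 8) (np.float64(314.17391304347825), np.float64(158.6086956521739), 23)
[ 0.50611188 -0.24623642  0.082     ] [ 0.49447309 -0.23673151  0.082     ] 140.76291678133245
bar by block pix [ 0.50260619 -0.24462696  0.082     ]
target [ 0.68054038 -0.01504432  0.066     ] [ 0.68435436 -0.01745089  0.066     ]
saddle (np.float64(402.95522388059703), np.float64(194.61194029850745), 67) [ 0.57851337 -0.28613045  0.048     ]
```

>>> {"fn": "step_arm", "kwargs": {
  "delta_pos": [
    [0.65,0.76,0],
    [0.65,0.76,0],
    [0.65,0.76,0],
    [0.65,0.76,0],
    [0.65,0.76,0],
    [0.65,0.76,0],
    [0.65,0.76,0],
    [0.65,0.76,0],
    [0.65,0.76,0]
  ],
  "turn": [0.98,0.98,0.98,0.98,0.98,0.98,0.98,0.98,0.98],
  "grip": 0.5
}}

```text
time: 1.1
ee_pos: [0.3586, -0.4161, 0.2225]
eef_rot: [0.762, 0.648, -0.0, -0.0]
ft_force: [1.9, -0.1, -0.1]
width: 0.0439
grip_force: 0.0
```

>>> {"fn": "step_arm", "kwargs": {
  "delta_pos": [
    [0.65,0.76,0],
    [0.65,0.76,0],
    [0.65,0.76,0],
    [0.65,0.76,0],
    [0.65,0.76,0],
    [0.65,0.76,0],
    [0.65,0.76,0],
    [0.65,0.76,0],
    [0.65,0.76,0],
    [0,0,0],
    [0,0,0]
  ],
  "turn": [0.98,0.98,0.98,0.98,0.98,0.98,0.98,0.98,0.98,0,0]
}}

```text
time: 2.2
ee_pos: [0.5043, -0.2459, 0.2224]
eef_rot: [0.333, 0.943, 0.0, -0.0]
ft_force: [0.1, 0.5, -0.4]
width: 0.0434
grip_force: 0.0
```

>>> {"fn": "step_arm", "kwargs": {
  "delta_pos": [
    [-0.05,0.06,-0.8],
    [0,0,-0.8],
    [0,0,-0.8],
    [0,0,-0.8],
    [0,0,-0.8],
    [0,0,-0.8],
    [0,0,-0.8],
    [0,0,-0.4],
    [0,0,-0.3],
    [0,0,0],
    [0,0,0]
  ],
  "turn": [0,0,0,0,0,0,0,0,0,0,0]
}}

```text
time: 3.3
ee_pos: [0.5034, -0.2449, 0.0658]
eef_rot: [0.333, 0.943, -0.0, 0.0]
ft_force: [0.5, 0.4, 0.1]
width: 0.0435
grip_force: 0.0
```

Run:
```python
from h import *
c=camera('side');im=cv2.cvtColor(c['image'],cv2.COLOR_RGB2BGR)
cv2.imwrite('pics/s1.png',cv2.resize(im[130:230,290:400],None,fx=5,fy=5,interpolation=cv2.INTER_CUBIC))
```

```text
(no output)
```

View pics/s1.png

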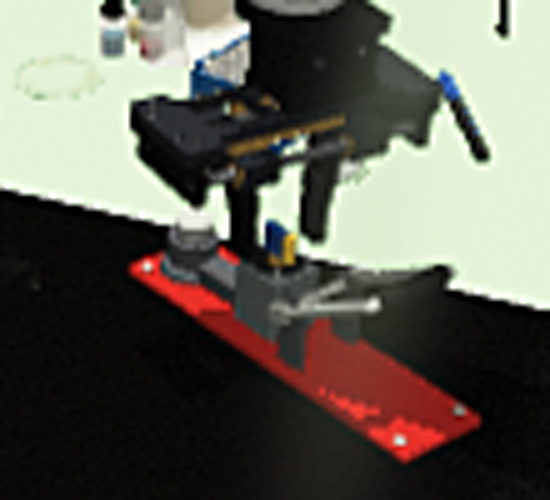

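The bar at (280,243) sits between the two fingers, so I can close on it.

>>> {"fn": "step_arm", "kwargs": {
  "delta_pos": [
    [0,0,0],
    [0,0,0],
    [0,0,0],
    [0,0,0],
    [0,0,0],
    [0,0,0]
  ],
  "turn": [0,0,0,0,0,0],
  "grip": 1,
  "newtons": 15
}}

```text
time: 3.95
ee_pos: [0.5035, -0.2443, 0.0652]
eef_rot: [0.333, 0.943, 0.0, 0.0]
ft_force: [1.4, 0.8, -1.1]
width: 0.0091
grip_force: 15.0
```

>>> {"fn": "step_arm", "kwargs": {
  "delta_pos": [
    [0,0,0],
    [0,0,0],
    [0,0,0],
    [0,0,0],
    [0,0,0],
    [0,0,0],
    [0,0,0],
    [0,0,0],
    [0,0,0],
    [0,0,0],
    [0,0,0],
    [0,0,0]
  ],
  "turn": [-0.52,-0.52,-0.52,-0.52,-0.52,-0.52,-0.52,-0.52,-0.52,-0.52,0,0]
}}

```text
time: 5.15
ee_pos: [0.502, -0.2453, 0.0651]
eef_rot: [0.606, 0.795, -0.001, -0.001]
ft_force: [-5.4, -1.5, 4.3]
width: 0.0091
grip_force: 15.0
```

>>> {"fn": "step_arm", "kwargs": {
  "delta_pos": [
    [0,0,0],
    [0,0,0],
    [0,0,0],
    [0,0,0.5],
    [0,0,0.8],
    [0,0,0.8],
    [0,0,1],
    [0,0,1],
    [0,0,0]
  ],
  "turn": [0,0,0,0,0,0,0,0,0],
  "grip": 0.6
}}

```text
time: 6.05
ee_pos: [0.5051, -0.245, 0.1721]
eef_rot: [0.606, 0.795, 0.001, 0.003]
ft_force: [0.6, 0.4, 0.8]
width: 0.0348
grip_force: 0.0
```

>>> {"fn": "step_arm", "kwargs": {
  "delta_pos": [
    [0,-1,0],
    [0,-1,0],
    [0,-1,0],
    [0,-1,0],
    [0,-1,0],
    [0,-1,0],
    [0,-1,0],
    [0,-1,0],
    [0,-1,0],
    [0,0,0],
    [0,0,0]
  ],
  "turn": [0.73,0.73,0.73,0.73,0.73,0.73,0.73,0.73,0.73,0,0],
  "grip": 0
}}

```text
time: 7.15
ee_pos: [0.503, -0.4694, 0.1672]
eef_rot: [0.255, 0.967, 0.001, -0.0]
ft_force: [0.6, -0.7, -0.3]
width: 0.0868
grip_force: 0.0
```

```bash
cat >> h.py <<'E'
def jack(c):
    im=cv2.cvtColor(c['image'],cv2.COLOR_RGB2BGR);hsv=cv2.cvtColor(im,cv2.COLOR_BGR2HSV)
    R=cv2.inRange(hsv,(0,150,60),(8,255,255))|cv2.inRange(hsv,(172,150,60),(180,255,255))
    R[:120]=0;R[285:]=0;R[:,:230]=0;R[:,430:]=0
    v,u=np.nonzero(R);W=np.array([ray(c,x,y,.008)[:2]*1000 for x,y in zip(u,v)],np.float32)
    r=cv2.minAreaRect(W);b=cv2.boxPoints(r);e=[b[1]-b[0],b[2]-b[1]];e=max(e,key=np.linalg.norm);e*=np.sign(e[0])
    print('jack rect',r,'yaw',np.degrees(np.arctan2(e[1],e[0])),'saddle',np.array(r[0])+107.5*e/np.linalg.norm(e))
    return im
E
python3 - <<'E'
from h import *
c=camera('top');im=jack(c)
cv2.imwrite('pics/z2.png',cv2.resize(im[180:275,345:425],None,fx=6,fy=6,interpolation=cv2.INTER_CUBIC))
E
```

```text
jack rect ((483.46343994140625, -233.1162109375), (72.23550415039062, 276.97100830078125), 60.3332405090332) yaw -29.666754 saddle [ 576.87220764 -286.32382965]
```

View pics/z2.png

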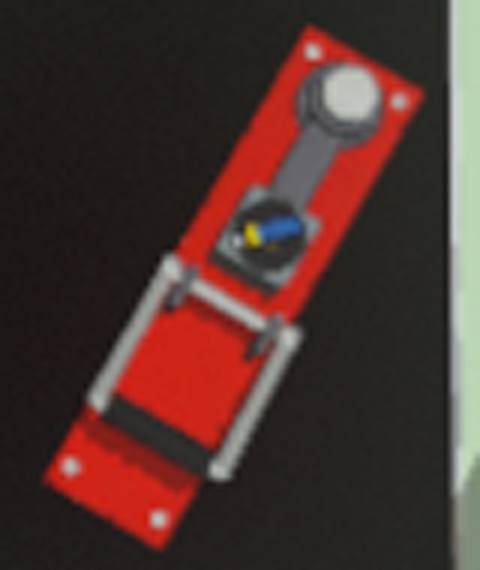

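The yellow end is at the white dot, and the bar stands at about 45°. Now I'll grip the block.

>>> {"fn": "step_arm", "kwargs": {
  "delta_pos": [
    [0,1,0],
    [0,1,0],
    [0,1,0],
    [0,1,0],
    [0,1,0],
    [0,1,0],
    [0,1,0],
    [0,1,0],
    [0,1,0],
    [0,0,0],
    [0,0,0]
  ],
  "turn": [0,0,0,0,0,0,0,0,0,0,0]
}}

```text
time: 8.3
ee_pos: [0.5032, -0.2435, 0.168]
eef_rot: [0.254, 0.967, -0.0, 0.0]
ft_force: [-0.5, -0.5, 0.4]
width: 0.0869
grip_force: 0.0
```

>>> {"fn": "step_arm", "kwargs": {
  "delta_pos": [
    [0,0,-0.8],
    [0,0,-0.8],
    [0,0,-0.8],
    [0,0,-0.8],
    [0,0,-0.8],
    [0,0,-0.8],
    [0,0,-0.6],
    [0,0,-0.3],
    [0,0,0],
    [0,0,0]
  ],
  "turn": [0,0,0,0,0,0,0,0,0,0]
}}

```text
time: 9.3
ee_pos: [0.5036, -0.2448, 0.0257]
eef_rot: [0.255, 0.967, -0.0, 0.0]
ft_force: [0.2, -0.6, -1.0]
width: 0.0869
grip_force: 0.0
```

>>> {"fn": "step_arm", "kwargs": {
  "delta_pos": [
    [0,0,0],
    [0,0,0],
    [0,0,0],
    [0,0,0],
    [0,0,0],
    [0,0,0]
  ],
  "turn": [0,0,0,0,0,0],
  "grip": 1,
  "newtons": 50
}}

```text
time: 9.9
ee_pos: [0.5031, -0.2445, 0.0251]
eef_rot: [0.254, 0.967, 0.0, -0.0]
ft_force: [-0.1, 0.0, 0.2]
width: 0.0472
grip_force: 0.0
```

>>> {"fn": "step_arm", "kwargs": {
  "delta_pos": [
    [0,0,0],
    [0,0,0],
    [0,0,0],
    [0,0,0.1],
    [0,0,0.2],
    [0,0,0.2],
    [0,0,0]
  ],
  "turn": [0,0,0,0,0,0,0]
}}

```text
time: 10.6
ee_pos: [0.5034, -0.2447, 0.0383]
eef_rot: [0.255, 0.967, -0.0, 0.0]
ft_force: [-0.0, -1.0, -6.6]
width: 0.0396
grip_force: 50.0
```

>>> {"fn": "step_arm", "kwargs": {
  "delta_pos": [
    [0.05,0.4,0],
    [0.05,0.6,0],
    [0.05,0.6,0],
    [0.05,0.6,0],
    [0.05,0.6,0],
    [0.05,0.6,0],
    [0.05,0.6,0],
    [0.05,0.6,0],
    [0.05,0.6,0],
    [0.05,0.6,0]
  ],
  "turn": [0.1,0.2,0.2,0.2,0.2,0.2,0.2,0.2,0.2,0.2]
}}

```text
time: 11.6
ee_pos: [0.5157, -0.0983, 0.0376]
eef_rot: [0.142, 0.99, 0.0, 0.0]
ft_force: [0.5, -0.2, -7.5]
width: 0.0398
grip_force: 50.0
```

>>> {"fn": "step_arm", "kwargs": {
  "delta_pos": [
    [0.05,0.6,0],
    [0.05,0.6,0],
    [0.05,0.6,0],
    [0.05,0.6,0],
    [0,0.6,0],
    [0,0.6,0],
    [0,0.45,0],
    [0,0.2,0],
    [0,0,0],
    [0,0,0]
  ],
  "turn": [0.2,0.2,0.2,0.2,0.2,0.15,0,0,0,0]
}}

```text
time: 12.6
ee_pos: [0.5206, 0.006, 0.0375]
eef_rot: [0.075, 0.997, -0.0, -0.0]
ft_force: [0.6, 0.6, -6.8]
width: 0.04
grip_force: 50.0
```

Run:
```python
from h import *
print(read_state()['grip_force'])
c=camera('top');im=jack(c);s=camera('side');i2=cv2.cvtColor(s['image'],cv2.COLOR_RGB2BGR)
o=np.zeros((520,800,3),np.uint8)
o[:,:400]=cv2.resize(im[140:270,265:365],(400,520),interpolation=cv2.INTER_CUBIC)
o[:400,400:]=cv2.resize(i2[150:270,200:320],(400,400),interpolation=cv2.INTER_CUBIC)
cv2.imwrite('pics/z3.png',o)
```

```text
49.99779797159135
jack rect ((499.17559814453125, 10.491737365722656), (39.30925369262695, 284.1444396972656), 71.80614471435547) yaw -18.193851 saddle [601.30119324 -23.07331085]
```

View pics/z3.png

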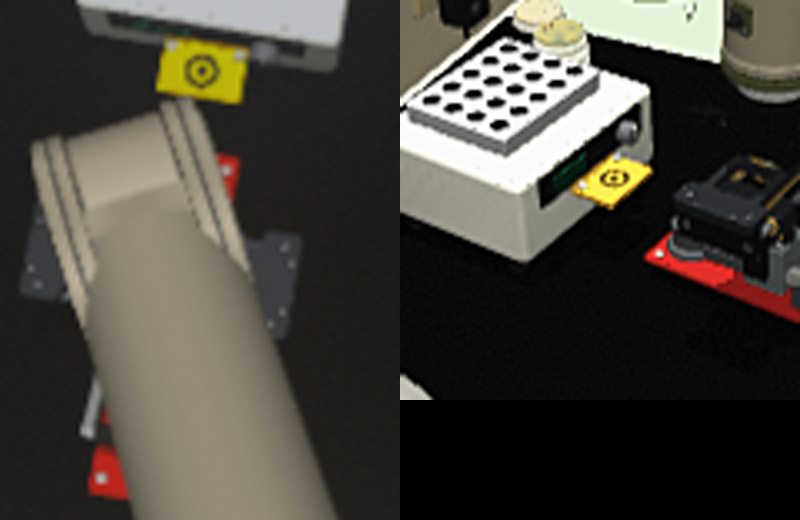

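The jack is held at yaw −8.6° in front of the lip, whose target shows at (202,70) in the left half. The left edge of its plate is level in the side view. I'll lower it to just above the worktop and slide it in.

>>> {"fn": "step_arm", "kwargs": {
  "delta_pos": [
    [0,0,-0.2],
    [0,0,-0.18],
    [0,0,0],
    [0.3,-0.04,0],
    [0.4,-0.06,0],
    [0.4,-0.06,0],
    [0.4,-0.06,0],
    [0.4,-0.06,0],
    [0.4,-0.06,0],
    [0.4,-0.06,0],
    [0.3,-0.04,0],
    [0.18,0,0]
  ],
  "turn": [0,0,0,0,0,0,0,0,0,0,0,0]
}}

```text
time: 13.9
ee_pos: [0.6009, -0.0045, 0.028]
eef_rot: [0.074, 0.997, 0.0, 0.0]
ft_force: [0.3, 0.6, -6.5]
width: 0.0393
grip_force: 50.0
```

>>> {"fn": "step_arm", "kwargs": {
  "delta_pos": [
    [0,0,0],
    [0,0,0]
  ],
  "turn": [0,0]
}}

```text
time: 14.1
ee_pos: [0.5998, -0.004, 0.028]
eef_rot: [0.074, 0.997, 0.0, -0.0]
ft_force: [-0.3, -0.1, -6.6]
width: 0.0395
grip_force: 50.0
```

>>> {"fn": "step_arm", "kwargs": {
  "delta_pos": [
    [0,0,-0.06],
    [0,-0.02,-0.06],
    [0,0,0],
    [0,0,0]
  ],
  "turn": [0,0,0,0]
}}

```text
time: 14.5
ee_pos: [0.6, -0.0047, 0.0251]
eef_rot: [0.074, 0.997, 0.0, -0.0]
ft_force: [-1.7, 1.2, -4.7]
width: 0.0397
grip_force: 50.0
```

>>> {"fn": "step_arm", "kwargs": {
  "delta_pos": [
    [0,0,0],
    [0,0,0],
    [0,0,0],
    [0,0,0],
    [0,0,0],
    [0,0,0.8],
    [0,0,0.8],
    [0,0,1],
    [0,0,1],
    [0,0,1],
    [0,0,1]
  ],
  "turn": [0,0,0,0,0,0,0,0,0,0,0],
  "grip": 0
}}

```text
time: 15.6
ee_pos: [0.6, -0.0047, 0.1662]
eef_rot: [0.074, 0.997, 0.0, 0.0]
ft_force: [-0.4, 0.4, -0.2]
width: 0.087
grip_force: 0.0
```

>>> {"fn": "step_arm", "kwargs": {
  "delta_pos": [
    [-0.4,-1,0],
    [-0.4,-1,0],
    [-0.4,-1,0],
    [-0.4,-1,0],
    [-0.4,-1,0],
    [-0.4,-1,0],
    [-0.4,-1,0],
    [-0.4,-1,0],
    [-0.4,-1,0],
    [-0.4,-1,0],
    [0,0,0]
  ],
  "turn": [0,0,0,0,0,0,0,0,0,0,0],
  "grip": 1
}}

```text
time: 16.7
ee_pos: [0.4982, -0.2591, 0.1649]
eef_rot: [0.077, 0.997, -0.001, -0.0]
ft_force: [-0.5, 0.3, -0.7]
width: 0.0073
grip_force: 0.0
```

Run:
```python
from h import *
c=camera('top');im=jack(c);s=camera('side');i2=cv2.cvtColor(s['image'],cv2.COLOR_RGB2BGR)
o=np.zeros((520,800,3),np.uint8)
o[:,:400]=cv2.resize(im[140:270,265:365],(400,520),interpolation=cv2.INTER_CUBIC)
o[:400,400:]=cv2.resize(i2[150:270,220:340],(400,400),interpolation=cv2.INTER_CUBIC)
cv2.imwrite('pics/z4.png',o)
```

```text
jack rect ((574.321533203125, -3.1870460510253906), (72.3508529663086, 272.8594665527344), 81.49799346923828) yaw -8.502006 saddle [680.6401825  -19.08027744]
```

View pics/z4.png

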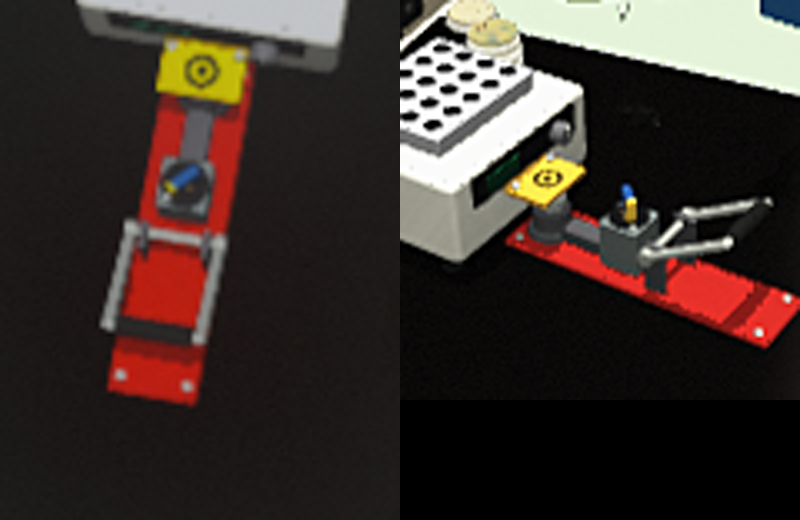

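Handle is up and the saddle lies under the target, within about 2 mm: the plate is centred on the lip and the neck at (197,130) points to the ring at (202,70). Moving above the cross bar.

>>> {"fn": "step_arm", "kwargs": {
  "delta_pos": [
    [-0.05,0.9,0],
    [-0.05,0.9,0],
    [-0.05,0.9,0],
    [-0.05,0.9,0],
    [-0.05,0.9,0],
    [-0.05,0.9,0],
    [-0.05,0.9,0],
    [-0.05,0.9,0],
    [-0.05,0.9,0],
    [-0.05,0.9,0],
    [-0.05,0.9,0],
    [-0.1,0.92,0]
  ],
  "turn": [0,0,0,0,0,0,0,0,0,0,0,0]
}}

```text
time: 18.0
ee_pos: [0.4837, 0.0181, 0.1653]
eef_rot: [0.073, 0.997, 0.0, 0.0]
ft_force: [0.2, -0.3, -0.6]
width: 0.0005
grip_force: 0.0
```

>>> {"fn": "step_arm", "kwargs": {
  "delta_pos": [
    [0,0,-0.8],
    [0,0,-0.8],
    [0,0,-0.4],
    [0,0,-0.2],
    [0,0,0],
    [0,0,0]
  ],
  "turn": [0,0,0,0,0,0]
}}

```text
time: 18.6
ee_pos: [0.4843, 0.0159, 0.1107]
eef_rot: [0.074, 0.997, 0.0, 0.0]
ft_force: [0.2, -0.1, 0.7]
width: 0.0008
grip_force: 0.0
```

>>> {"fn": "step_arm", "kwargs": {
  "delta_pos": [
    [-0.08,-0.17,0],
    [0,0,-0.2],
    [-0.05,0,-0.2],
    [-0.1,0.01,-0.2],
    [-0.09,0.01,-0.2],
    [-0.07,0.01,-0.2],
    [-0.06,0.01,-0.2],
    [-0.05,0.01,-0.2],
    [-0.04,0.01,-0.2],
    [-0.03,0,-0.2],
    [-0.01,0,-0.2],
    [0,0,-0.2]
  ],
  "turn": [0,0,0,0,0,0,0,0,0,0,0,0]
}}

```text
time: 19.8
ee_pos: [0.4683, 0.0132, 0.0546]
eef_rot: [0.074, 0.997, -0.0, -0.001]
ft_force: [-6.2, -0.2, 9.7]
width: 0.0002
grip_force: 4.5
```

>>> {"fn": "step_arm", "kwargs": {
  "delta_pos": [
    [0,0,-0.1],
    [0,0,-0.1],
    [0,0,0]
  ],
  "turn": [0,0,0]
}}

```text
time: 20.1
ee_pos: [0.4683, 0.0132, 0.0501]
eef_rot: [0.074, 0.997, -0.0, -0.001]
ft_force: [-9.8, 0.3, 19.3]
width: 0.0002
grip_force: 9.4
```

Run:
```python
from h import *
c=camera('top');im=jack(c);s=camera('side');i2=cv2.cvtColor(s['image'],cv2.COLOR_RGB2BGR)
h=cv2.cvtColor(i2,cv2.COLOR_BGR2HSV);Y=cv2.inRange(h,(22,150,120),(34,255,255));Y[:190]=0;Y[220:]=0;Y[:,:240]=0;Y[:,:250]=0;Y[:,290:]=0
P=cloud(s);print('lip',P[Y>0].mean(0),P[Y>0][:,2].min(),P[Y>0][:,2].max())
o=np.zeros((520,800,3),np.uint8)
o[:,:400]=cv2.resize(im[140:270,265:365],(400,520),interpolation=cv2.INTER_CUBIC)
o[:400,400:]=cv2.resize(i2[150:270,220:340],(400,400),interpolation=cv2.INTER_CUBIC)
cv2.imwrite('pics/z5.png',o)
```

```text
jack rect ((642.0536499023438, -13.254768371582031), (71.77368927001953, 142.21800231933594), 81.59773254394531) yaw -8.402266 saddle [748.39980316 -28.96290112]
lip [ 0.68207844 -0.0125195   0.08910232] 0.064660435001478 0.09469676959694961
```

View pics/z5.png

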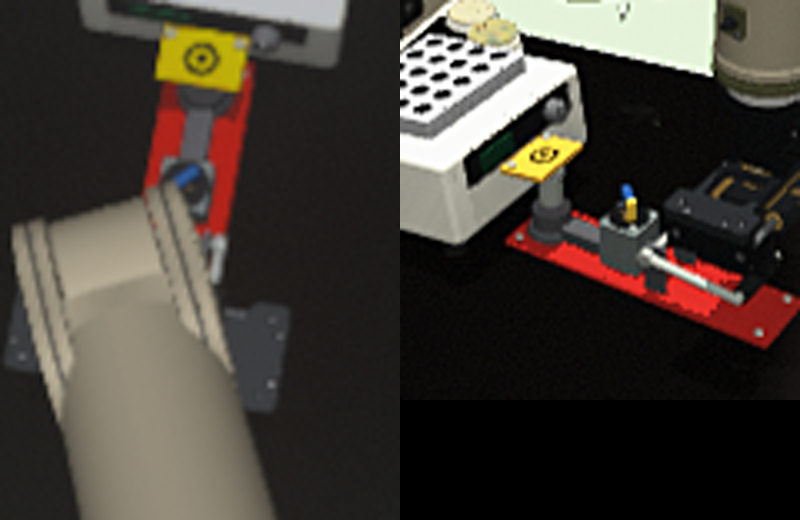

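The lip is up by about 24 mm (z ≈ 0.090). The handle is level at (700,275) and the jack hasn't moved. Now a full release, following the arc.

>>> {"fn": "step_arm", "kwargs": {
  "delta_pos": [
    [0,0,0.2],
    [0,0,0.2],
    [0.01,0,0.2],
    [0.03,0,0.2],
    [0.04,-0.01,0.2],
    [0.05,-0.01,0.2],
    [0.06,-0.01,0.2],
    [0.07,-0.01,0.2],
    [0.09,-0.01,0.2],
    [0.1,-0.01,0.2],
    [0.05,0,0.2],
    [0,0,0.3]
  ],
  "turn": [0,0,0,0,0,0,0,0,0,0,0,0]
}}

```text
time: 21.4
ee_pos: [0.4815, 0.0116, 0.1125]
eef_rot: [0.074, 0.997, 0.0, -0.001]
ft_force: [-0.4, 0.4, -0.4]
width: 0.0006
grip_force: 0.0
```

>>> {"fn": "step_arm", "kwargs": {
  "delta_pos": [
    [0,0,0.3],
    [0,0,0.3],
    [0,0,0],
    [0,0,0],
    [0,0,0],
    [0,0,0],
    [0,0,0],
    [0,0,0]
  ],
  "turn": [0,0,0,0,0,0,0,0]
}}

```text
time: 22.2
ee_pos: [0.4818, 0.0115, 0.1274]
eef_rot: [0.074, 0.997, 0.0, -0.0]
ft_force: [0.1, -0.7, -0.2]
width: 0.0006
grip_force: 0.0
```

Run:
```python
from h import *
s=camera('side');i2=cv2.cvtColor(s['image'],cv2.COLOR_RGB2BGR)
h=cv2.cvtColor(i2,cv2.COLOR_BGR2HSV);Y=cv2.inRange(h,(22,150,120),(34,255,255));Y[:190]=0;Y[220:]=0;Y[:,:250]=0;Y[:,290:]=0
P=cloud(s);print('lip',np.median(P[Y>0],0))
cv2.imwrite('pics/z6.png',cv2.resize(i2[150:270,220:340],(480,480),interpolation=cv2.INTER_CUBIC))
```

```text
lip [ 0.6831116  -0.01255662  0.06625302]
```

View pics/z6.png

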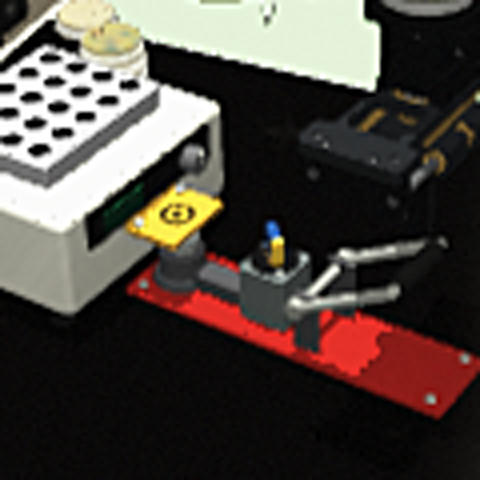

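The lip is back at 66 mm, so the heater sits down, and the handle is fully up. Second stroke next.

>>> {"fn": "step_arm", "kwargs": {
  "delta_pos": [
    [0,0,-0.35],
    [0,0,-0.3],
    [0,0,-0.2],
    [-0.05,0,-0.2],
    [-0.1,0.01,-0.2],
    [-0.09,0.01,-0.2],
    [-0.07,0.01,-0.2],
    [-0.06,0.01,-0.2],
    [-0.05,0.01,-0.2],
    [-0.04,0.01,-0.2],
    [-0.03,0,-0.2],
    [-0.01,0,-0.2]
  ],
  "turn": [0,0,0,0,0,0,0,0,0,0,0,0]
}}

```text
time: 23.45
ee_pos: [0.4685, 0.0132, 0.0611]
eef_rot: [0.074, 0.997, -0.0, -0.001]
ft_force: [-6.5, 1.5, 9.3]
width: 0.0007
grip_force: 4.7
```

>>> {"fn": "step_arm", "kwargs": {
  "delta_pos": [
    [0,0,-0.2],
    [0,0,-0.2],
    [0,0,-0.08],
    [0,0,0],
    [0,0,0],
    [0,0,0]
  ],
  "turn": [0,0,0,0,0,0]
}}

```text
time: 24.05
ee_pos: [0.4686, 0.0132, 0.05]
eef_rot: [0.074, 0.997, -0.0, -0.001]
ft_force: [-11.0, -0.4, 20.6]
width: 0.0007
grip_force: 10.3
```

>>> {"fn": "step_arm", "kwargs": {
  "delta_pos": [
    [0,0,0],
    [0,0,0],
    [0,0,0],
    [0,0,0],
    [0,0,0],
    [0,0,0],
    [0,0,0],
    [0,0,0],
    [0,0,0],
    [0,0,0]
  ],
  "turn": [0,0,0,0,0,0,0,0,0,0]
}}

```text
time: 25.05
ee_pos: [0.4687, 0.0132, 0.05]
eef_rot: [0.074, 0.997, -0.0, -0.001]
ft_force: [-10.5, 0.4, 20.4]
width: 0.0003
grip_force: 10.2
```

Run:
```python
from h import *
s=camera('side');i2=cv2.cvtColor(s['image'],cv2.COLOR_RGB2BGR)
h=cv2.cvtColor(i2,cv2.COLOR_BGR2HSV);Y=cv2.inRange(h,(22,150,120),(34,255,255));Y[:185]=0;Y[220:]=0;Y[:,:250]=0;Y[:,290:]=0
P=cloud(s);z=np.median(P[Y>0],0);print('lip',z,read_state()['ft_force'])
if z[2]>.086: print(close_job())
```

```text
lip [ 0.68692805 -0.0127751   0.09012069] [-1.06554359e+01 -1.34670772e-02  2.01783800e+01]
the job is handed in; nothing more can be done
None
```

I handed the job in at about 25 s: the valve is at half open, the jack's saddle is within about 2 mm of the lift pad's centre, the heater was lifted, set down and lifted again, and the arm is still holding the handle down with about 20 N (lip at 90 mm).

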